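# Scoop the croutons from the tin into the soup bowl

## Robot

A 6-joint arm with a two-finger parallel gripper is mounted at the origin on a cart in front of the work surface, level with it; the furniture and walls round the work are solid. World frame = base frame: x ahead of the robot, y to its left, z up, the work surface at z = 0. Lengths are in mm, angles in rad, forces in N, time in s.
With the tool pointing down it reaches from about 350 to 875 mm from the base axis. Payload 4.2 kg.
Tool frame: the origin (TCP) lies midway between the tips of the shut fingers; the grasp point (between the pads) lies 19 mm behind it; z points along the fingers, y is the line along which they close (so a half turn about z gives the same grasp; the last joint's range is limited). The gripper opens to 85 mm and grips with 20 to 120 N. Pads are 22 mm wide; open, the fingers measure 114 mm over their backs; the gripper's body (76 mm by 85 mm) begins 54 mm behind the grasp point. The pads swing forward as they close: fully open they stand 13 mm farther back than shut.
Start: joints at [-0.916, 0.385, 0.008, 0, -1.194, -0.259], TCP at [240.98, -576.652, 195.112] pointing down, gripper open.
Joint ranges: [-3.14, 3.14], [-1.21, 2.06], [-1.07, 1.41], [-3.16, 2.05], [-2.99, -0.16], [-3.1, 3.1]. Speed limits (rad/s): [2.79, 2.79, 3.14, 3.14, 3.14, 3.14].

## Interface

Orientations are given as a unit quaternion [x, y, z, w].
In Python, from bench import read_state, get_image, job_done gives the robot as it stands.
- The arm moves only by the shell command python3 -m jog 'ROWS'. ROWS is JSON, a list of rows, each a list of 3 entries, a list of its own where there are three numbers: the shift along the world's x, y, z scaled (see below), then the turn, a rotation vector about the world's x, y, z scaled (see below), then the gripper's target within -1 to 1 (shut at 1, half-way at 0, fully open at -1). In form: [[[x, y, z], [wx, wy, wz], claw], ...]. A call has 1 to 20 rows; each row is the pose to reach, as a shift and turn from the pose commanded when the call began; what a row does not reach only later rows make up. The controller multiplies each number of a shift by 10 cm and each number of a turn by 120 degrees. A row lasts 1/10 s, in which the tool goes at most 50 mm and 8.59 degrees, less where a joint would pass 70% of its speed; a pose out of reach is approached as far as the arm can. A call with a number of a shift or a turn outside -1 to 1 is refused whole. A call with a gripper value outside its range is refused whole. The fingers move at their own pace and stop on an object; the grip force is fixed at half the most. Time passes only in rows, so rows that repeat a pose let the fingers close. It gives the time, the measured TCP pose, the force, the opening and the grip force at its end, in the units of the state.
- read_state(): the state, without advancing time (a new reading comes with each control period).
- get_image(name): name is "side" or "top"; returns a dict with "frame" (420x560x3 uint8, red, green, blue), "range_z" (420x560 float32, mm along the optical axis (not along the pixel's ray), 0 where there is no reading), "fx", "fy", "cx", "cy" (pixels), "R" (3x3) and "t" (3): a world point X has camera coordinates R X + t. Camera axes: x right, y down, z forward; pixel columns grow to the right and rows downward; lengths in mm; the calibration is good to about 2 mm. A picture is of the moment at which its call begins.
- job_done(): hands the job in; it is judged then, once.
The state is a dict: "clock": time; "joints": joint angles; "joint_vel": joint speeds; "joint_efforts": joint torques, N m; "position": TCP position; "ee_rot": TCP orientation; "contact_force": force on the tool from outside, world axes, zero at the start; "wrist_torque": the same for the moment, N m; "gripper_width": finger opening in mm; "grasp_force": force on a finger pad.
Only numpy, scipy, OpenCV 4.12 (cv2) and the standard library are available. Lean on these libraries where they do the work, as an engineer would, in place of code of your own. Each camera call takes 0.05 s, during which the arm holds its last target. There are 200 camera calls.

## Task

Take the metal scoop by its handle from its wooden board, slide its lip along the floor of the tin, pressing only lightly, under the bread croutons, and lift at least three of the four out in one scoopful. Tip them into the white bowl, then stand the empty scoop flat on its board again. A crouton left over may stay in the tin but none may lie anywhere else; leave the bowl and the things around where they stand.

Things in the scene. Friction and masses are not known exactly. Their poses are not given: they have to be found in the camera images.
- tin: shallow metal tin with flared walls, fixed, on a dark silicone mat. Origin: centre of the underside; x along it, y across, z up. Floor inside 236 x 122 mm, 3 mm above the worktop; rim 43 mm above the worktop, outside about 266 x 152 mm. Its +x end points to the left and a little away from the robot; the croutons lie in that half, the floor behind x = -20 mm is empty
- tin_in (a point): centre of the tin's floor, upper face (0, 0, 0.003 in the tin's frame). The foot of the +x end wall is 118 mm from it, those of the side walls 61 mm; every wall leans out by 9 mm over its 40 mm height. Croutons pushed toward +x gather against the +x end wall
- scoop: flat-bottomed steel scoop with a black handle, loose, 0.16 kg. Pan 88 mm long (x -44 at the rear to +44 mm at the lip), 106 mm wide outside, 100 inside; floor 2.5 mm, thinning to 1 mm at the lip; rear wall 46 mm high, sides sloping from 46 mm to 13 mm near the lip. Origin: centre of the pan's underside; x toward the lip, y across, z up. Starts standing level on the board
- scoop_lip (a point): middle of the scoop's front lip, underside: (0.044, 0, 0) in the scoop's frame
- scoop_grip (a point): centre of the scoop's handle, at (-0.104, 0, 0.077) in the scoop's frame: a bar 94 mm long, 20 mm wide (scoop's y), 22 mm deep, flat-sided, rising rearward at 35 degrees along (-0.82, 0, 0.57); fingers that point along (0.57, 0, -0.82) and close along the scoop's y take it squarely. The balance point lies 80 to 100 mm ahead of it: grip firmly, 60 N or more
- board: wooden board the scoop stands on, fixed, 150 mm (its x) by 136 mm (its y), 14 mm thick. Origin: centre of the underside. The scoop starts with its pan near the middle of the board, lip toward the board's +x, the handle overhanging at -x; it belongs back there, the same way round or any other
- bowl: white ceramic soup bowl, loose, 0.42 kg, mouth 144 mm across, 58 mm high, wall 4 mm. Origin: centre of the underside, z up; empty at the start
- crouton_0: toasted bread crouton, loose, a chunky rounded cube of about 35 mm, 14 g, crust on one side; one of four. Starts in the tin. Origin: its centre. Dry and smooth on the metal: it slides off the scoop's floor when this slopes by more than about 25 degrees
- crouton_1: toasted bread crouton, loose, a chunky rounded cube of about 35 mm, 14 g, crust on one side; one of four. Starts in the tin. Origin: its centre. Dry and smooth on the metal: it slides off the scoop's floor when this slopes by more than about 25 degrees
- crouton_2: toasted bread crouton, loose, a chunky rounded cube of about 35 mm, 14 g, crust on one side; one of four. Starts in the tin. Origin: its centre. Dry and smooth on the metal: it slides off the scoop's floor when this slopes by more than about 25 degrees
- crouton_3: toasted bread crouton, loose, a chunky rounded cube of about 35 mm, 14 g, crust on one side; one of four. Starts in the tin. Origin: its centre. Dry and smooth on the metal: it slides off the scoop's floor when this slopes by more than about 25 degrees
- choc_sauce: dark sauce bottle with a red nozzle, 59 mm across, 192 mm high, beyond the bowl on the left; leave it alone. Origin: centre of the underside
- tamper: coffee tamper with a black handle and a steel foot, 58 mm across, 95 mm high, behind the bowl; leave it alone. Origin: centre of the underside
- pitcher_small: small steel milk pitcher, 69 x 112 mm, 94 mm high, behind the tin; leave it alone. Origin: centre of its underside
Things that resemble listed ones, but are neither listed nor needed, are in the scene too. What is shaped like the crouton_0 but turquoise is not meant.

How it is judged (in metres and radians):
On the way, in this order (a step that is already met when the one before it is completed fails the run):
1. the scoop's lip is down on the floor inside the tin (z of scoop_lip in the frame of tin below 0.015 m and x of scoop_lip in the frame of tin between -0.118 and 0.118 m and y of scoop_lip in the frame of tin between -0.06 and 0.06 m and contact force between scoop and tin above 0.2 N).
2. at least three croutons ride in the scoop, which is clear above the tin ((((x of crouton_1 in the frame of scoop between -0.045 and 0.05 m and y of crouton_1 in the frame of scoop between -0.05 and 0.05 m and z of crouton_1 in the frame of scoop between 0 and 0.075 m) and (x of crouton_2 in the frame of scoop between -0.045 and 0.05 m and y of crouton_2 in the frame of scoop between -0.05 and 0.05 m and z of crouton_2 in the frame of scoop between 0 and 0.075 m) and (x of crouton_3 in the frame of scoop between -0.045 and 0.05 m and y of crouton_3 in the frame of scoop between -0.05 and 0.05 m and z of crouton_3 in the frame of scoop between 0 and 0.075 m)) or ((x of crouton_0 in the frame of scoop between -0.045 and 0.05 m and y of crouton_0 in the frame of scoop between -0.05 and 0.05 m and z of crouton_0 in the frame of scoop between 0 and 0.075 m) and (x of crouton_2 in the frame of scoop between -0.045 and 0.05 m and y of crouton_2 in the frame of scoop between -0.05 and 0.05 m and z of crouton_2 in the frame of scoop between 0 and 0.075 m) and (x of crouton_3 in the frame of scoop between -0.045 and 0.05 m and y of crouton_3 in the frame of scoop between -0.05 and 0.05 m and z of crouton_3 in the frame of scoop between 0 and 0.075 m)) or ((x of crouton_0 in the frame of scoop between -0.045 and 0.05 m and y of crouton_0 in the frame of scoop between -0.05 and 0.05 m and z of crouton_0 in the frame of scoop between 0 and 0.075 m) and (x of crouton_1 in the frame of scoop between -0.045 and 0.05 m and y of crouton_1 in the frame of scoop between -0.05 and 0.05 m and z of crouton_1 in the frame of scoop between 0 and 0.075 m) and (x of crouton_3 in the frame of scoop between -0.045 and 0.05 m and y of crouton_3 in the frame of scoop between -0.05 and 0.05 m and z of crouton_3 in the frame of scoop between 0 and 0.075 m)) or ((x of crouton_0 in the frame of scoop between -0.045 and 0.05 m and y of crouton_0 in the frame of scoop between -0.05 and 0.05 m and z of crouton_0 in the frame of scoop between 0 and 0.075 m) and (x of crouton_1 in the frame of scoop between -0.045 and 0.05 m and y of crouton_1 in the frame of scoop between -0.05 and 0.05 m and z of crouton_1 in the frame of scoop between 0 and 0.075 m) and (x of crouton_2 in the frame of scoop between -0.045 and 0.05 m and y of crouton_2 in the frame of scoop between -0.05 and 0.05 m and z of crouton_2 in the frame of scoop between 0 and 0.075 m))) and height (world z) of scoop_lip above 0.07 m and contact force between scoop and tin below 0.1 N), for 0.2 s.
3. at least three croutons have been tipped into the bowl from the scoop held over it ((((horizontal distance between crouton_1 and bowl below 0.058 m and z of crouton_1 in the frame of bowl between 0.008 and 0.075 m) and (horizontal distance between crouton_2 and bowl below 0.058 m and z of crouton_2 in the frame of bowl between 0.008 and 0.075 m) and (horizontal distance between crouton_3 and bowl below 0.058 m and z of crouton_3 in the frame of bowl between 0.008 and 0.075 m)) or ((horizontal distance between crouton_0 and bowl below 0.058 m and z of crouton_0 in the frame of bowl between 0.008 and 0.075 m) and (horizontal distance between crouton_2 and bowl below 0.058 m and z of crouton_2 in the frame of bowl between 0.008 and 0.075 m) and (horizontal distance between crouton_3 and bowl below 0.058 m and z of crouton_3 in the frame of bowl between 0.008 and 0.075 m)) or ((horizontal distance between crouton_0 and bowl below 0.058 m and z of crouton_0 in the frame of bowl between 0.008 and 0.075 m) and (horizontal distance between crouton_1 and bowl below 0.058 m and z of crouton_1 in the frame of bowl between 0.008 and 0.075 m) and (horizontal distance between crouton_3 and bowl below 0.058 m and z of crouton_3 in the frame of bowl between 0.008 and 0.075 m)) or ((horizontal distance between crouton_0 and bowl below 0.058 m and z of crouton_0 in the frame of bowl between 0.008 and 0.075 m) and (horizontal distance between crouton_1 and bowl below 0.058 m and z of crouton_1 in the frame of bowl between 0.008 and 0.075 m) and (horizontal distance between crouton_2 and bowl below 0.058 m and z of crouton_2 in the frame of bowl between 0.008 and 0.075 m))) and horizontal distance between scoop_lip and bowl below 0.12 m and height (world z) of scoop_lip above 0.04 m).
At the end, for the whole second after the job is handed in: At least three croutons lie in the bowl, any other in the bowl or the tin; the scoop stands at rest flat on the board (within 5 degrees, its origin within 50 mm along and 45 mm across of the board's centre); the bowl is upright and within 40 mm of where it stood ((((horizontal distance between crouton_1 and bowl below 0.058 m and z of crouton_1 in the frame of bowl between 0.008 and 0.075 m) and (horizontal distance between crouton_2 and bowl below 0.058 m and z of crouton_2 in the frame of bowl between 0.008 and 0.075 m) and (horizontal distance between crouton_3 and bowl below 0.058 m and z of crouton_3 in the frame of bowl between 0.008 and 0.075 m)) or ((horizontal distance between crouton_0 and bowl below 0.058 m and z of crouton_0 in the frame of bowl between 0.008 and 0.075 m) and (horizontal distance between crouton_2 and bowl below 0.058 m and z of crouton_2 in the frame of bowl between 0.008 and 0.075 m) and (horizontal distance between crouton_3 and bowl below 0.058 m and z of crouton_3 in the frame of bowl between 0.008 and 0.075 m)) or ((horizontal distance between crouton_0 and bowl below 0.058 m and z of crouton_0 in the frame of bowl between 0.008 and 0.075 m) and (horizontal distance between crouton_1 and bowl below 0.058 m and z of crouton_1 in the frame of bowl between 0.008 and 0.075 m) and (horizontal distance between crouton_3 and bowl below 0.058 m and z of crouton_3 in the frame of bowl between 0.008 and 0.075 m)) or ((horizontal distance between crouton_0 and bowl below 0.058 m and z of crouton_0 in the frame of bowl between 0.008 and 0.075 m) and (horizontal distance between crouton_1 and bowl below 0.058 m and z of crouton_1 in the frame of bowl between 0.008 and 0.075 m) and (horizontal distance between crouton_2 and bowl below 0.058 m and z of crouton_2 in the frame of bowl between 0.008 and 0.075 m))) and ((horizontal distance between crouton_0 and bowl below 0.058 m and z of crouton_0 in the frame of bowl between 0.008 and 0.075 m) or (x of crouton_0 in the frame of tin between -0.125 and 0.125 m and y of crouton_0 in the frame of tin between -0.068 and 0.068 m and z of crouton_0 in the frame of tin below 0.06 m)) and ((horizontal distance between crouton_1 and bowl below 0.058 m and z of crouton_1 in the frame of bowl between 0.008 and 0.075 m) or (x of crouton_1 in the frame of tin between -0.125 and 0.125 m and y of crouton_1 in the frame of tin between -0.068 and 0.068 m and z of crouton_1 in the frame of tin below 0.06 m)) and ((horizontal distance between crouton_2 and bowl below 0.058 m and z of crouton_2 in the frame of bowl between 0.008 and 0.075 m) or (x of crouton_2 in the frame of tin between -0.125 and 0.125 m and y of crouton_2 in the frame of tin between -0.068 and 0.068 m and z of crouton_2 in the frame of tin below 0.06 m)) and ((horizontal distance between crouton_3 and bowl below 0.058 m and z of crouton_3 in the frame of bowl between 0.008 and 0.075 m) or (x of crouton_3 in the frame of tin between -0.125 and 0.125 m and y of crouton_3 in the frame of tin between -0.068 and 0.068 m and z of crouton_3 in the frame of tin below 0.06 m)) and x of scoop in the frame of board between -0.05 and 0.05 m and y of scoop in the frame of board between -0.045 and 0.045 m and z of scoop in the frame of board between 0.01 and 0.02 m and angle between each of scoop, bowl's own z axis and vertical below 0.08 rad and linear speed of scoop below 0.02 m/s and distance of bowl from where it was at the start of the episode below 0.04 m); the robot touches nothing.
It fails at once if the choc sauce is shifted by more than 30 mm or knocked over (distance of choc_sauce from where it was at the start of the episode above 0.03 m or angle between choc_sauce's own z axis and vertical above 0.3 rad).
It fails at once if the tamper is shifted by more than 30 mm or knocked over (distance of tamper from where it was at the start of the episode above 0.03 m or angle between tamper's own z axis and vertical above 0.3 rad).
It fails at once if the pitcher small is shifted by more than 30 mm or knocked over (distance of pitcher_small from where it was at the start of the episode above 0.03 m or angle between pitcher_small's own z axis and vertical above 0.3 rad).
It fails at once if the scoop is pressed or rammed against the tin with over 60 N (contact force between scoop and tin above 60 N).
It fails at once if the bowl is pushed more than 40 mm (distance of bowl from where it was at the start of the episode above 0.04 m).
It also fails if it takes over 64 s, if anything falls off the work surface, if the arm or the gripper's body presses on something with over 40 N, if the wrist force passes 120 N, or if a joint passes its speed limit or range.

## Working session

There is one attempt and no reset: what is moved stays moved. The work goes in short steps, Python scripts to look and compute and a shell command to move; the robot and the scene stay as the last step left them, time stands still between calls to the robot, and variables do not carry over. Pictures are saved under pics/ and viewed, at most 11 in all, crops included, and the job is handed in when it is done.

```bash
mkdir -p pics; ls
cat > h.py <<'E'
import numpy as np, cv2
from bench import read_state, get_image, job_done
def cloud(im):
    z=im["range_z"].astype(float); v,u=np.mgrid[:z.shape[0],:z.shape[1]]
    P=np.stack([(u-im["cx"])/im["fx"]*z,(v-im["cy"])/im["fy"]*z,z],-1)
    W=(P-np.array(im["t"]))@np.array(im["R"]); W[z==0]=np.nan
    return W
def save(im,name,crop=None,s=1):
    f=im["frame"][:,:,::-1]
    if crop: a,b,c,d=crop; f=f[b:d,a:c]
    cv2.imwrite(name,cv2.resize(f,None,fx=s,fy=s,interpolation=cv2.INTER_CUBIC))
E
python3 - <<'E'
from h import *
a=get_image("top");b=get_image("side")
save(a,"pics/top0.png",s=1.4);save(b,"pics/side0.png",s=1.4)
np.savez("c0.npz",top=cloud(a),side=cloud(b),tf=a["frame"],sf=b["frame"])
for i in(a,b): print(-np.array(i["R"]).T@np.array(i["t"]),np.isnan(cloud(i)).mean())
s=read_state();print(s["ee_rot"],s["position"],s["contact_force"])
E
```

```text
pics
[ 377.06835288   -9.89064336 1718.20791496] 0.0038392857142857144
[ 585.27948419 -881.30637765  879.62749953] 0.003784013605442177
[-1.96544785e-01  9.80494364e-01  9.38309440e-04 -2.62376364e-04] [ 240.72337535 -576.14001376  194.15132348] [0.03073893 0.44709906 0.06079303]
```

View pics/top0.png

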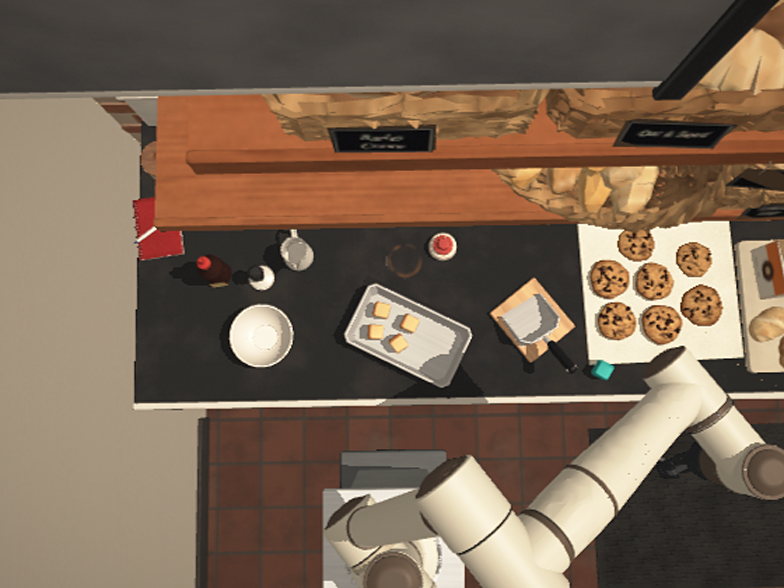

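View pics/side0.png

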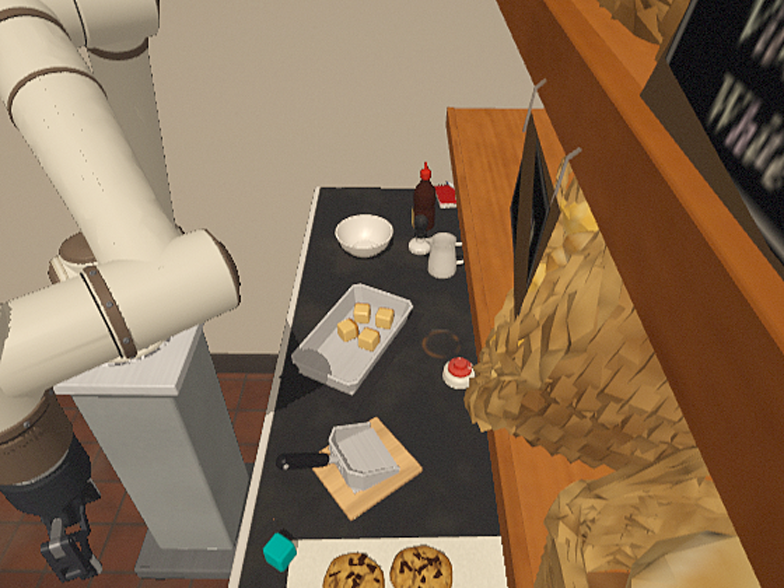

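The top view (1.4x) shows the bowl at (262,335), the tin at (408,335) with four tan croutons at (382,310), (376,331), (409,323) and (398,343), and the scoop on its board at (533,318) with its handle end at (573,370). The cube at (602,369) is the turquoise decoy. I'll now measure from depth.

```bash
cat > m.py <<'E'
from h import *
d=np.load("c0.npz")
def rect(p): 
    r=cv2.minAreaRect(p[:,:2].astype(np.float32)); return r
for cam in("top","side"):
    W=d[cam];F=d[cam[0]+"f"];hsv=cv2.cvtColor(F,cv2.COLOR_RGB2HSV).astype(int)
    H,S,V=hsv[...,0],hsv[...,1],hsv[...,2]
    X,Y,Z=W[...,0],W[...,1],W[...,2]
    if cam=="top": print("counter z",np.nanmedian(Z[250:265,110:140]))
    def box(x0,y0,x1,y1):
        m=np.zeros(Z.shape,bool); s=1.4
        m[int(y0/s):int(y1/s),int(x0/s):int(x1/s)]=1; return m
    B=dict(top=dict(board=(485,270,582,368),tin=(335,275,480,395),bowl=(222,298,300,372),scoop=(485,270,590,380)),
      side=dict(board=(310,410,430,525),tin=(285,275,420,400),bowl=(325,205,400,262),scoop=(265,410,430,510)))[cam]
    def show(n,m):
        p=W[m&np.isfinite(Z)]; r=rect(p); print(cam,n,len(p),"rect",np.round(r[0],1),np.round(r[1],1),round(r[2],1),"z",np.round(np.percentile(p[:,2],[5,50,95]),1)); return p
    wood=box(*B["board"])&(S>70)&(abs(Z-14)<6)&(H<30)
    p=show("board",wood);print(np.round(cv2.boxPoints(rect(p)),0).tolist())
    p=show("tin rim",box(*B["tin"])&(abs(Z-41)<5)&(S<60)&(V>70));print(np.round(cv2.boxPoints(rect(p)),0).tolist())
    p=show("bowl rim",box(*B["bowl"])&(Z>50)&(Z<66)&(S<70))
    c=cv2.minEnclosingCircle(p[:,:2].astype(np.float32));print(c)
    cr=box(*B["tin"])&(S>90)&(H<30)&(V>100)&(Z>8)
    n,l,st,ce=cv2.connectedComponentsWithStats(cr.astype(np.uint8))
    for i in range(1,n):
        if st[i,4]>20:
            q=W[(l==i)&(Z>28)]; print(" crouton",st[i,4],np.round(np.nanmean(q,0),1),np.round(ce[i]*1.4))
    hd=box(*B["scoop"])&(V<70)&(Z>50)
    p=show("handle",hd);A=p-p.mean(0);u=np.linalg.svd(A,full_matrices=0)[2][0];print(p.mean(0).round(1),u.round(3),"ext",np.ptp(A@u))
    p=show("pan",box(*B["scoop"])&(S<60)&(V>80)&(Z>14)&(Z<75)); print(np.round(cv2.boxPoints(rect(p)),0).tolist())
    p=show("panfloor",box(*B["scoop"])&(S<60)&(V>80)&(Z>12)&(Z<20)); print(np.round(cv2.boxPoints(rect(p)),0).tolist())
W=d["top"];p=W[(W[...,2]>100)&(W[...,0]>300)];print("tall minx",[ (k,np.percentile(p[(p[:,1]>k)&(p[:,1]<k+100)][:,0],1).round()) for k in range(-400,400,100)], np.percentile(p[:,2],[1,10,50]))
E
python3 m.py
```

```text
counter z 0.10599796261085953
top board 736 rect [ 532.5 -336.3] [150.  136.9] 38.1 z [ 9.2 14.1 19.1]
[[431.0, -329.0], [516.0, -436.0], [634.0, -344.0], [549.0, -236.0]]
top tin rim 389 rect [500.  -44.9] [265.6 152.2] 63.2 z [36.8 42.  45.6]
[[372.0, -129.0], [508.0, -198.0], [628.0, 39.0], [492.0, 108.0]]
top bowl rim 260 rect [503.5 289.4] [139. 138.] 88.5 z [51.  56.8 63.4]
((503.8103942871094, 289.5760498046875), 71.9312973022461)
 crouton 118 [559.3  16.5  37.9] [381. 310.]
 crouton 124 [527.8 -48.   38.1] [409. 323.]
 crouton 103 [509.9  31.5  37.8] [375. 331.]
 crouton 115 [482.2 -21.   37.8] [398. 343.]
top handle 181 rect [ 441.7 -381.8] [82.  21.3] 28.9 z [ 77.3 102.8 123.3]
[ 441.4 -380.6  101.8] [-0.714 -0.426  0.555] ext 90.34359831108998
top pan 815 rect [ 524.  -333.8] [104.3 108.7] 31.7 z [14.6 20.3 62.8]
[[451.0, -315.0], [508.0, -407.0], [597.0, -353.0], [540.0, -260.0]]
top panfloor 460 rect [ 555.1 -369.5] [ 86.9 197. ] 30.9 z [12.7 16.3 19.6]
[[467.0, -307.0], [568.0, -476.0], [643.0, -432.0], [542.0, -263.0]]
side board 1523 rect [ 531.1 -336.7] [149.8 136.5]
[... 450 characters left out ...]
 317.]
side handle 375 rect [ 440.4 -382.7] [82.1 20.6] 29.3 z [ 75.8 101.3 122.8]
[ 440.7 -386.3  100.4] [ 0.734  0.385 -0.559] ext 90.79060300263372
side pan 1656 rect [ 521.1 -333.7] [108.2 109. ] 31.8 z [15.8 19.7 62.5]
[[446.0, -316.0], [504.0, -409.0], [596.0, -352.0], [538.0, -259.0]]
side panfloor 878 rect [ 528.1 -329.2] [ 91.2 109.2] 31.6 z [15.2 17.7 19.7]
[[461.0, -307.0], [518.0, -400.0], [596.0, -352.0], [538.0, -259.0]]
tall minx [(-400, np.float64(303.0)), (-300, np.float64(634.0)), (-200, np.float64(638.0)), (-100, np.float64(638.0)), (0, np.float64(638.0)), (100, np.float64(638.0)), (200, np.float64(638.0)), (300, np.float64(635.0))] [116.25032613 298.98538198 782.40411561]
```

```bash
cat > g.py <<'E'
import sys, json, os
from h import *
from scipy.spatial.transform import Rotation as R
D=np.deg2rad
S0=(np.array([530,-328.3,14.]),R.from_euler("z",31.2,degrees=True))   # scoop at rest
TIN=np.array([499.,-43.3,3.]);TY=63.2
NOM=(np.array([-104+.57*19,0,77-.82*19]),R.from_matrix(np.array([[-.82,0,.57],[0,1,0],[-.57,0,-.82]])))
T=NOM
if os.path.exists("T.json"):
    j=json.load(open("T.json"));T=(np.array(j[0]),R.from_quat(j[1]))
def rot(yaw,pitch): return R.from_euler("ZY",[yaw,pitch],degrees=True)   # pitch>0: lip down
def tcp_for(p,r): return p+r.apply(T[0]), r*T[1]
def lip_pose(lip,yaw,pitch): r=rot(yaw,pitch); return np.array(lip,float)-r.apply([44,0,0]),r
def tin(x,y=0,z=0): return TIN+R.from_euler("z",TY,degrees=True).apply([x,y,z])
def state():
    s=read_state(); return np.array(s["position"]),R.from_quat(s["ee_rot"]),s
def delta(p,r):
    a,b,s=state(); print("shift",((p-a)/100).round(3).tolist(),"turn",((r*b.inv()).as_rotvec(degrees=True)/120).round(3).tolist())
def scoop():
    a,b,s=state(); r=b*T[1].inv(); p=a-r.apply(T[0]); l=p+r.apply([44,0,0]); e=r.as_euler("ZYX",degrees=True)
    lt=R.from_euler("z",-TY,degrees=True).apply(l-TIN)
    print("t",s["clock"],"lip",l.round(1),"lip_tin",lt.round(1),"yaw/pitch/roll",e.round(1),"F",np.round(s["contact_force"],1),"w",round(s["gripper_width"],1),"gf",round(s["grasp_force"],1))
E
python3 -c "
from g import *
p,r=tcp_for(*S0);print(p);delta(p-90*r.apply([0,0,1]),r);delta(p,r)"
```

```text
[ 450.30571188 -376.56457646   75.42      ]
shift [1.656, 1.73, -0.448] turn [0.131, -0.259, 0.069]
shift [2.096, 1.996, -1.187] turn [0.131, -0.259, 0.069]
```

```bash
python3 -m jog '[[[0.4,0.4,0],[0,0,0],-1],[[0.8,0.8,0],[0.06,-0.12,0.03],-1],[[0.9,0.9,0],[0.13,-0.26,0.07],-1],[[0.9,0.9,0],[0.13,-0.26,0.07],-1],[[0.9,0.9,0],[0.13,-0.26,0.07],-1],[[0.9,0.9,0],[0.13,-0.26,0.07],-1]]'
python3 -m jog '[[[0.4,0.4,-0.2],[0,0,0],-1],[[0.76,0.83,-0.44],[0,0,0],-1],[[0.76,0.83,-0.44],[0,0,0],-1],[[0.76,0.83,-0.44],[0,0,0],-1],[[0.76,0.83,-0.44],[0,0,0],-1]]'
python3 -c "
from g import *
p,r=tcp_for(*S0);delta(p-90*r.apply([0,0,1]),r);delta(p,r);save(get_image('side'),'pics/pre.png',(130,200,420,420),2.4)"
```

```text
clock: 0.7
position: [328.8, -488.0, 193.3]
ee_rot: [-0.255, 0.919, 0.08, 0.29]
contact_force: [0.7, 0.1, -0.5]
gripper_width: 85.2
grasp_force: 0.0
clock: 1.2
position: [407.2, -403.4, 151.2]
ee_rot: [-0.259, 0.919, 0.079, 0.288]
contact_force: [-0.0, -0.2, -0.5]
gripper_width: 85.4
grasp_force: 0.0
shift [-0.008, 0.003, -0.018] turn [0.002, 0.001, -0.001]
shift [0.432, 0.269, -0.757] turn [0.002, 0.001, -0.001]
```

View pics/pre.png

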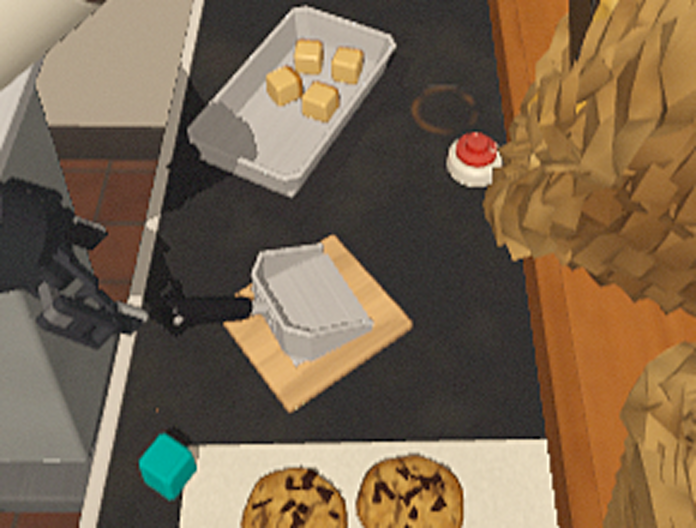

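The crop shows the open fingers around (90,315), lined up with the handle at (200,310). The scoop on its board at (310,290) is the only scoop, and the decoy cube at (167,465) is well clear. Next I go in and close.

```bash
python3 -m jog '[[[0.15,0.09,-0.25],[0,0,0],-1],[[0.29,0.18,-0.5],[0,0,0],-1],[[0.38,0.24,-0.66],[0,0,0],-1],[[0.43,0.27,-0.75],[0,0,0],-1],[[0.43,0.27,-0.75],[0,0,0],-1],[[0.43,0.27,-0.75],[0,0,0],-1],[[0.43,0.27,-0.75],[0,0,0],0],[[0.43,0.27,-0.75],[0,0,0],0.4],[[0.43,0.27,-0.75],[0,0,0],0.5],[[0.43,0.27,-0.75],[0,0,0],0.7],[[0.43,0.27,-0.75],[0,0,0],1],[[0.43,0.27,-0.75],[0,0,0],1],[[0.43,0.27,-0.75],[0,0,0],1],[[0.43,0.27,-0.75],[0,0,0],1]]'
python3 -m jog '[[[0,0,0],[0,0,0],1],[[0,0,0],[0,0,0],1],[[0,0,0],[0,0,0],1]]'
python3 - <<'E'
from g import *
p,r=tcp_for(*S0);delta(p,r);scoop()
a=get_image('side');save(a,'pics/grip.png',(130,200,420,420),2.4)
W=cloud(a);F=a["frame"];hsv=cv2.cvtColor(F,cv2.COLOR_RGB2HSV)
m=np.zeros(W.shape[:2],bool);m[290:370,190:310]=1
m&=(hsv[...,1]<60)&(hsv[...,2]>80)&(W[...,2]>14)&(W[...,2]<75)
q=W[m];rr=cv2.minAreaRect(q[:,:2].astype(np.float32));print(rr,cv2.boxPoints(rr).round())
E
```

```text
clock: 2.65
position: [449.9, -376.8, 76.4]
ee_rot: [-0.258, 0.919, 0.079, 0.289]
contact_force: [-2.3, -0.7, 4.1]
gripper_width: 18.6
grasp_force: 61.1
clock: 2.95
position: [449.9, -376.8, 76.4]
ee_rot: [-0.258, 0.919, 0.079, 0.289]
contact_force: [-2.7, -0.9, 5.5]
gripper_width: 18.3
grasp_force: 61.3
shift [0.004, 0.002, -0.009] turn [0.002, 0.001, -0.001]
t 2.95 lip [ 567.3 -305.8   15. ] lip_tin [-203.5 -179.4   12. ] yaw/pitch/roll [31.3 -0.  -0.3] F [-2.7 -0.9  5.5] w 18.3 gf 61.3
((521.0239868164062, -334.1909484863281), (107.91081237792969, 108.75138092041016), 31.589008331298828) [[ 447. -316.]
 [ 504. -409.]
 [ 595. -352.]
 [ 539. -260.]]
```

View pics/grip.png

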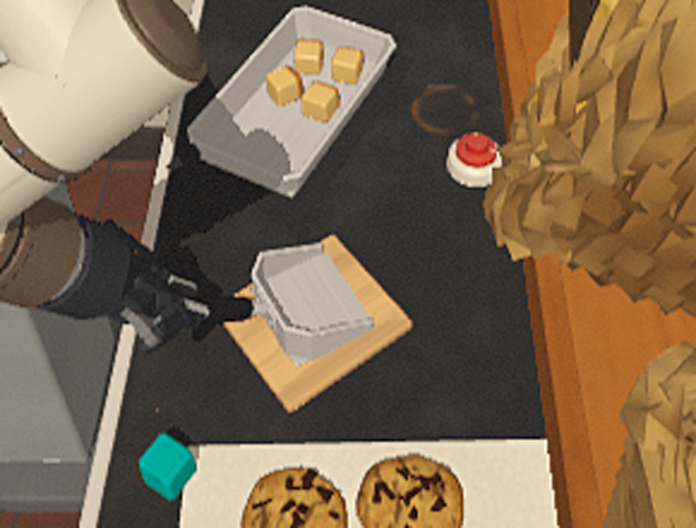

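The handle is gripped (fingers around (190,305), width 18 mm) and the scoop hasn't moved. I'll save the hand-to-scoop offset and lift.

```bash
python3 - <<'E'
from g import *
a,b,_=state();ri=S0[1].inv();json.dump([ri.apply(a-S0[0]).tolist(),(ri*b).as_quat().tolist()],open("T.json","w"))
E
python3 -m jog '[[[0,0,0.2],[0,0,0],1],[[0,0,0.5],[0,0,0],1],[[0,0,0.8],[0,0,0],1],[[0,0,0.8],[0,0,0],1],[[0,0,0.8],[0,0,0],1],[[0,0,0.8],[0,0,0],1]]'
python3 - <<'E'
from g import *
scoop()
for z in(60,): delta(*tcp_for(*lip_pose(tin(-26,0,z),TY,4)))
E
```

```text
clock: 3.6
position: [449.3, -375.6, 154.1]
ee_rot: [-0.257, 0.919, 0.08, 0.288]
contact_force: [0.5, 0.6, -2.2]
gripper_width: 18.7
grasp_force: 60.8
t 3.6 lip [ 567.  -304.1   91.7] lip_tin [-202.2 -178.3   88.7] yaw/pitch/roll [31.2  0.   0.2] F [ 0.5  0.6 -2.2] w 18.7 gf 60.8
shift [-0.22, 1.904, -0.193] turn [-0.026, 0.021, 0.267]
```

```bash
python3 -m jog '[[[-0.03,0.2,0],[0,0,0.04],1],[[-0.07,0.55,0],[0,0,0.1],1],[[-0.1,0.95,0],[0,0,0.16],1],[[-0.1,0.95,0],[0,0,0.16],1]]'
python3 -m jog '[[[-0.06,0.4,0],[0,0,0.06],1],[[-0.12,0.8,0],[-0.026,0.021,0.107],1],[[-0.12,0.95,-0.1],[-0.026,0.021,0.107],1],[[-0.12,0.95,-0.19],[-0.026,0.021,0.107],1],[[-0.12,0.95,-0.19],[-0.026,0.021,0.107],1],[[-0.12,0.95,-0.19],[-0.026,0.021,0.107],1]]'
python3 - <<'E'
from g import *
scoop()
for z in(60,0): delta(*tcp_for(*lip_pose(tin(-26,0,z),TY,4)))
i=get_image('side');save(i,'pics/pre2.png',(180,170,360,320),3.5)
E
```

```text
clock: 4.0
position: [439.5, -277.9, 154.3]
ee_rot: [-0.408, 0.862, 0.129, 0.271]
contact_force: [-0.6, -0.2, -1.9]
gripper_width: 18.8
grasp_force: 60.8
clock: 4.6
position: [427.8, -187.6, 136.3]
ee_rot: [-0.505, 0.821, 0.141, 0.225]
contact_force: [-0.3, -0.7, -1.9]
gripper_width: 18.5
grasp_force: 60.8
t 4.6 lip [487.3 -68.7  64.5] lip_tin [-27.9  -1.   61.5] yaw/pitch/roll [63.2  4.   0.5] F [-0.3 -0.7 -1.9] w 18.5 gf 60.8
shift [-0.005, 0.024, -0.015] turn [-0.002, -0.004, 0.001]
shift [-0.005, 0.024, -0.615] turn [-0.002, -0.004, 0.001]
```

View pics/pre2.png

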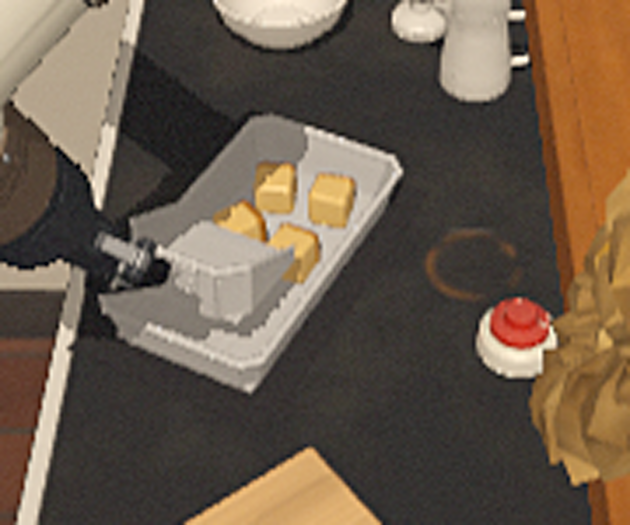

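The scoop hovers over the empty half of the tin, with the pan at (225,270) and the lip just short of the near croutons at (245,220) and (295,255). Now I lower it gently.

```bash
python3 -m jog '[[[0,0,-0.2],[0,0,0],1],[[0,0.01,-0.38],[0,0,0],1],[[0,0.01,-0.48],[0,0,0],1],[[0,0.01,-0.54],[0,0,0],1],[[0,0.01,-0.57],[0,0,0],1],[[0,0.01,-0.585],[0,0,0],1],[[0,0.01,-0.595],[0,0,0],1],[[0,0.01,-0.595],[0,0,0],1]]'
python3 -c "
from g import *
scoop()"
```

```text
clock: 5.45
position: [428.2, -185.8, 78.0]
ee_rot: [-0.506, 0.821, 0.14, 0.226]
contact_force: [0.4, -0.3, -1.2]
gripper_width: 18.6
grasp_force: 60.7
t 5.45 lip [487.7 -66.8   6.2] lip_tin [-26.1  -0.5   3.2] yaw/pitch/roll [63.3  4.   0.4] F [ 0.4 -0.3 -1.2] w 18.6 gf 60.7
```

```bash
python3 -m jog '[[[0,0,-0.01],[0,0,0],1],[[0,0,-0.02],[0,0,0],1],[[0,0,-0.025],[0,0,0],1],[[0,0,-0.025],[0,0,0],1]]'
python3 -c "
from g import *
scoop()"
python3 -m jog '[[[0,0,-0.01],[0,0,0],1],[[0,0,-0.015],[0,0,0],1],[[0,0,-0.015],[0,0,0],1]]'
python3 -c "
from g import *
scoop()"
```

```text
clock: 5.85
position: [428.1, -185.7, 75.3]
ee_rot: [-0.506, 0.821, 0.141, 0.226]
contact_force: [-0.5, -0.4, -1.0]
gripper_width: 18.6
grasp_force: 60.8
t 5.85 lip [487.6 -66.6   3.5] lip_tin [-26.   -0.3   0.5] yaw/pitch/roll [63.3  4.   0.4] F [-0.5 -0.4 -1. ] w 18.6 gf 60.8
clock: 6.15
position: [428.2, -185.7, 73.9]
ee_rot: [-0.506, 0.821, 0.141, 0.226]
contact_force: [0.7, -0.2, 0.8]
gripper_width: 18.7
grasp_force: 61.0
t 6.15 lip [487.7 -66.7   2.1] lip_tin [-26.   -0.5  -0.9] yaw/pitch/roll [63.2  4.   0.4] F [ 0.7 -0.2  0.8] w 18.7 gf 61.0
```

```bash
python3 -m jog '[[[0.01,0.02,-0.005],[0,0,0],1],[[0.027,0.054,-0.007],[0,0,0],1],[[0.045,0.089,-0.007],[0,0,0],1],[[0.068,0.134,-0.007],[0,0,0],1],[[0.09,0.179,-0.007],[0,0,0],1],[[0.113,0.223,-0.007],[0,0,0],1],[[0.135,0.268,-0.007],[0,0,0],1],[[0.158,0.313,-0.007],[0,0,0],1],[[0.18,0.357,-0.007],[0,0,0],1],[[0.203,0.402,-0.007],[0,0,0],1],[[0.226,0.447,-0.007],[0,0,0],1],[[0.226,0.447,-0.007],[0,0,0],1]]'
python3 -c "
from g import *
scoop()"
```

```text
clock: 7.35
position: [450.9, -140.0, 72.9]
ee_rot: [-0.506, 0.821, 0.141, 0.226]
contact_force: [0.6, 1.0, 0.8]
gripper_width: 18.4
grasp_force: 60.8
t 7.35 lip [510.4 -20.9   1.3] lip_tin [25.1 -0.1 -1.7] yaw/pitch/roll [63.3  3.9  0.4] F [0.6 1.  0.8] w 18.4 gf 60.8
```

```bash
python3 -m jog '[[[0.018,0.036,-0.005],[0,0,0],1],[[0.041,0.08,-0.005],[0,0,0],1],[[0.063,0.125,-0.005],[0,0,0],1],[[0.086,0.17,-0.005],[0,0,0],1],[[0.108,0.214,-0.005],[0,0,0],1],[[0.131,0.259,-0.005],[0,0,0],1],[[0.153,0.304,-0.005],[0,0,0],1],[[0.176,0.348,-0.005],[0,0,0],1],[[0.198,0.393,-0.005],[0,0,0],1],[[0.221,0.438,-0.005],[0,0,0],1],[[0.221,0.438,-0.005],[0,0,0],1]]'
python3 -c "
from g import *
scoop();save(get_image('top'),'pics/slide.png',(220,180,360,290),5)"
```

```text
clock: 8.45
position: [473.1, -96.2, 72.4]
ee_rot: [-0.506, 0.821, 0.141, 0.226]
contact_force: [0.8, 0.5, 1.7]
gripper_width: 18.7
grasp_force: 60.9
t 8.45 lip [532.5  22.9   0.8] lip_tin [74.2 -0.1 -2.2] yaw/pitch/roll [63.3  3.9  0.4] F [0.8 0.5 1.7] w 18.7 gf 60.9
```

View pics/slide.png

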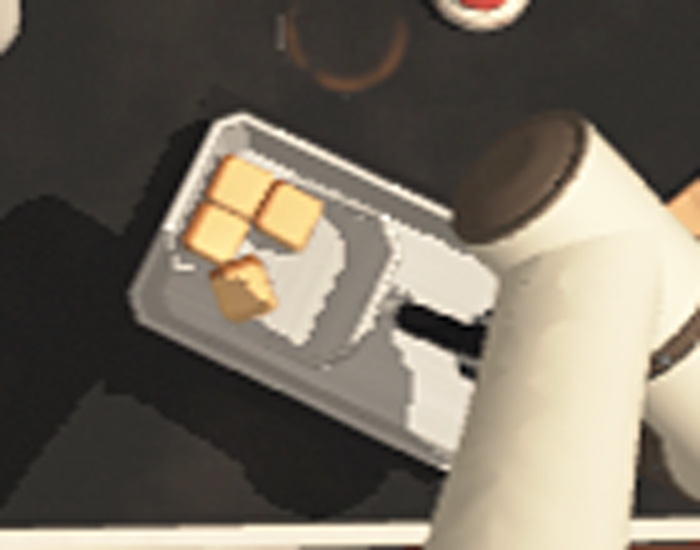

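The pan is now under the pile: three croutons sit at (240,185), (290,215) and (218,232). The fourth, at (243,288), looks tilted but is inside the left side wall. I'll continue to the end wall.

```bash
python3 -m jog '[[[0.014,0.027,-0.003],[0,0,0],1],[[0.032,0.063,-0.003],[0,0,0],1],[[0.05,0.098,-0.003],[0,0,0],1],[[0.068,0.134,-0.003],[0,0,0],1],[[0.086,0.17,-0.003],[0,0,0],1],[[0.104,0.205,-0.003],[0,0,0],1],[[0.122,0.241,-0.003],[0,0,0],1],[[0.135,0.268,-0.003],[0,0,0],1],[[0.144,0.286,-0.003],[0,0,0],1],[[0.144,0.286,-0.003],[0,0,0],1]]'
python3 -c "
from g import *
scoop();save(get_image('top'),'pics/slide2.png',(220,180,360,290),5)"
```

```text
clock: 9.5
position: [487.3, -68.1, 72.1]
ee_rot: [-0.506, 0.821, 0.141, 0.226]
contact_force: [-0.4, -0.1, 2.8]
gripper_width: 18.6
grasp_force: 61.1
t 9.5 lip [5.467e+02 5.100e+01 4.000e-01] lip_tin [ 1.057e+02 -1.000e-01 -2.600e+00] yaw/pitch/roll [63.3  3.9  0.4] F [-0.4 -0.1  2.8] w 18.6 gf 61.1
```

View pics/slide2.png

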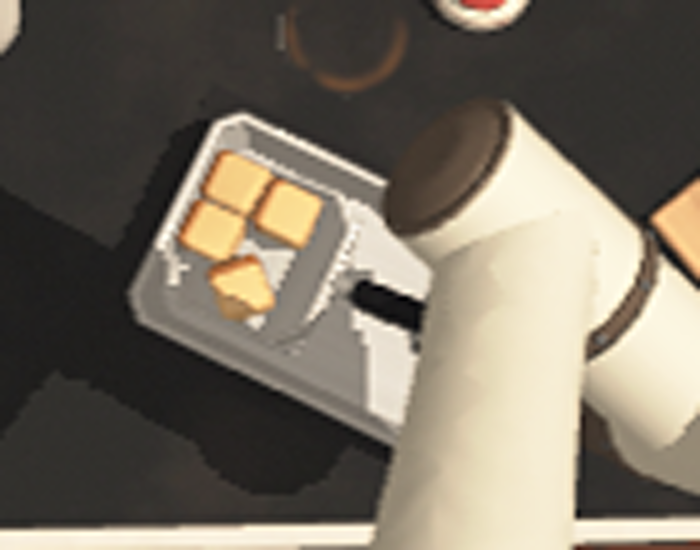

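All four croutons (240,182), (288,213), (213,230) and (243,290) now lie in the pan. I'll push a few more millimetres, then raise while tilting the lip up.

```bash
python3 -m jog '[[[0.009,0.018,0],[0,0,0],1],[[0.018,0.036,0],[0,0,0],1],[[0.027,0.053,0],[0,0,0],1],[[0.032,0.062,0],[0,0,0],1],[[0.032,0.062,0],[0,0,0],1]]'
python3 - <<'E'
from g import *
scoop()
a,b,s=state();r=b*T[1].inv();l=a-r.apply(T[0])+r.apply([44,0,0])
for dx,dz,pt in((0,8,-2),(0,18,-10),(-3,55,-14),(-3,95,-14)):
    print(dx,dz,pt);delta(*tcp_for(*lip_pose(l+R.from_euler("z",TY,degrees=True).apply([dx,0,dz]),TY,pt)))
E
```

```text
clock: 10.05
position: [490.4, -62.2, 72.1]
ee_rot: [-0.506, 0.821, 0.141, 0.226]
contact_force: [-0.6, -0.9, 3.4]
gripper_width: 19.0
grasp_force: 61.2
t 10.05 lip [5.498e+02 5.680e+01 4.000e-01] lip_tin [112.3  -0.2  -2.6] yaw/pitch/roll [63.3  4.   0.4] F [-0.6 -0.9  3.4] w 19.0 gf 61.2
0 8 -2
shift [-0.036, -0.058, -0.062] turn [0.043, -0.026, -0.0]
0 18 -10
shift [-0.066, -0.117, -0.162] turn [0.102, -0.056, -0.001]
-3 55 -14
shift [-0.089, -0.164, 0.105] turn [0.132, -0.071, -0.001]
-3 95 -14
shift [-0.089, -0.164, 0.505] turn [0.132, -0.071, -0.001]
```

```bash
python3 -m jog '[[[-0.01,-0.02,-0.015],[0.012,-0.007,0],1],[[-0.02,-0.035,-0.03],[0.025,-0.015,0],1],[[-0.036,-0.058,-0.05],[0.043,-0.026,0],1],[[-0.045,-0.08,-0.065],[0.06,-0.035,0],1],[[-0.056,-0.1,-0.08],[0.08,-0.046,0],1],[[-0.066,-0.117,-0.1],[0.102,-0.056,0],1],[[-0.07,-0.13,-0.05],[0.11,-0.06,0],1],[[-0.08,-0.145,0.02],[0.12,-0.066,0],1],[[-0.089,-0.164,0.1],[0.132,-0.071,0],1],[[-0.089,-0.164,0.2],[0.132,-0.071,0],1],[[-0.089,-0.164,0.3],[0.132,-0.071,0],1],[[-0.089,-0.164,0.4],[0.132,-0.071,0],1],[[-0.089,-0.164,0.5],[0.132,-0.071,0],1],[[-0.089,-0.164,0.6],[0.132,-0.071,0],1],[[-0.089,-0.164,0.65],[0.132,-0.071,0],1],[[-0.089,-0.164,0.65],[0.132,-0.071,0],1],[[-0.089,-0.164,0.65],[0.132,-0.071,0],1]]'
python3 - <<'E'
from g import *
scoop();save(get_image('top'),'pics/lift.png',(200,160,360,290),4.5)
for yaw in (63.2,80):
  for d,z,p in((-70,120,-14),(-40,110,10),(-30,105,45)):
    c=np.array([502.3,290.4,0])+R.from_euler("z",yaw,degrees=True).apply([d,0,z]);print(yaw,d,z,p);delta(*tcp_for(*lip_pose(c,yaw,p)))
E
```

```text
clock: 11.75
position: [481.2, -78.6, 137.0]
ee_rot: [-0.479, 0.775, 0.215, 0.353]
contact_force: [-0.0, 0.9, -1.5]
gripper_width: 18.7
grasp_force: 60.8
t 11.75 lip [548.1  54.2 109.8] lip_tin [109.2   0.2 106.8] yaw/pitch/roll [ 63.3 -14.   -0. ] F [-0.   0.9 -1.5] w 18.7 gf 60.8
63.2 -70 120 -14
shift [-0.774, 1.738, 0.105] turn [-0.0, 0.0, -0.001]
63.2 -40 110 10
shift [-0.531, 2.219, 0.586] turn [-0.179, 0.09, -0.001]
63.2 -30 105 45
shift [-0.163, 2.947, 1.097] turn [-0.439, 0.221, -0.001]
80 -70 120 -14
shift [-0.168, 1.536, 0.105] turn [-0.0, 0.0, 0.139]
80 -40 110 10
shift [-0.074, 2.067, 0.586] turn [-0.191, 0.063, 0.137]
80 -30 105 45
shift [0.068, 2.87, 1.097] turn [-0.468, 0.155, 0.127]
```

View pics/lift.png

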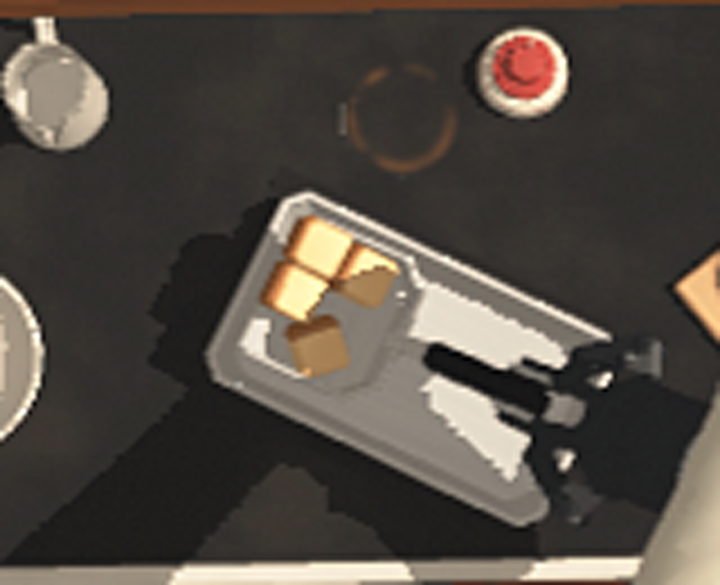

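All four croutons ride in the scoop (around (320,295) in the crop) and the tin is empty. Carrying them smoothly to the bowl.

```bash
python3 -m jog '[[[-0.01,0.03,0],[0,0,0],1],[[-0.03,0.1,0],[0,0,0],1],[[-0.06,0.2,0],[0,0,0],1],[[-0.1,0.33,0],[0,0,0],1],[[-0.145,0.48,0],[0,0,0],1],[[-0.19,0.63,0],[0,0,0],1],[[-0.235,0.78,0],[0,0,0],1],[[-0.28,0.93,0],[0,0,0],1],[[-0.3,1.0,0],[0,0,0],1]]'
python3 -m jog '[[[-0.045,0.15,0],[0,0,0],1],[[-0.09,0.3,0],[0,0,0],1],[[-0.135,0.45,0],[0,0,0],1],[[-0.18,0.6,0],[0,0,0],1],[[-0.22,0.73,0],[0,0,0],1],[[-0.255,0.85,0],[0,0,0],1],[[-0.28,0.93,0],[0,0,0],1],[[-0.295,0.98,0],[0,0,0],1],[[-0.3,1.0,0],[0,0,0],1],[[-0.3,1.0,0],[0,0,0],1],[[-0.3,1.0,0],[0,0,0],1]]'
python3 - <<'E'
from g import *
scoop()
for d,z,p in((-35,110,-14),(-35,95,5),(-35,85,20),(-35,80,35),(-35,80,50)):
    c=np.array([502.3,290.4,0])+R.from_euler("z",TY,degrees=True).apply([d,0,z]);print(d,z,p);delta(*tcp_for(*lip_pose(c,TY,p)))
E
```

```text
clock: 12.7
position: [450.4, 23.1, 137.3]
ee_rot: [-0.479, 0.774, 0.215, 0.353]
contact_force: [-0.4, 0.4, -1.3]
gripper_width: 18.5
grasp_force: 60.8
clock: 13.8
position: [421.6, 121.0, 137.1]
ee_rot: [-0.479, 0.775, 0.214, 0.353]
contact_force: [-0.3, -0.8, -2.8]
gripper_width: 18.8
grasp_force: 60.8
t 13.8 lip [488.5 253.7 109.8] lip_tin [260.4 143.3 106.8] yaw/pitch/roll [ 63.3 -14.   -0.1] F [-0.3 -0.8 -2.8] w 18.8 gf 60.8
-35 110 -14
shift [-0.021, 0.055, 0.001] turn [0.0, 0.001, -0.001]
-35 95 5
shift [0.055, 0.206, 0.321] turn [-0.141, 0.072, -0.001]
-35 85 20
shift [0.162, 0.417, 0.536] turn [-0.253, 0.128, -0.001]
-35 80 35
shift [0.302, 0.695, 0.73] turn [-0.364, 0.184, -0.001]
-35 80 50
shift [0.465, 1.018, 0.885] turn [-0.476, 0.241, -0.001]
```

```bash
python3 -m jog '[[[0,0.07,0.08],[-0.035,0.018,0],1],[[0.02,0.13,0.16],[-0.07,0.036,0],1],[[0.055,0.206,0.32],[-0.141,0.072,0],1],[[0.11,0.31,0.43],[-0.197,0.1,0],1],[[0.16,0.415,0.536],[-0.253,0.128,0],1],[[0.19,0.47,0.575],[-0.275,0.139,0],1],[[0.215,0.525,0.614],[-0.297,0.15,0],1],[[0.24,0.58,0.652],[-0.32,0.162,0],1],[[0.27,0.64,0.69],[-0.342,0.173,0],1],[[0.3,0.695,0.73],[-0.364,0.184,0],1],[[0.3,0.695,0.73],[-0.364,0.184,0],1],[[0.3,0.695,0.73],[-0.364,0.184,0],1],[[0.34,0.776,0.77],[-0.392,0.198,0],1],[[0.38,0.857,0.81],[-0.42,0.212,0],1],[[0.42,0.94,0.85],[-0.448,0.227,0],1],[[0.46,1.0,0.885],[-0.476,0.241,0],1],[[0.46,1.0,0.885],[-0.476,0.241,0],1],[[0.46,1.0,0.885],[-0.476,0.241,0],1],[[0.46,1.0,0.885],[-0.476,0.241,0],1]]'
python3 - <<'E'
from g import *
scoop();t=get_image('top');s=get_image('side')
f=np.hstack([cv2.resize(t["frame"][160:290,130:260],(400,400)),cv2.resize(s["frame"][100:230,190:320],(400,400))])
cv2.imwrite("pics/tip.png",f[:,:,::-1])
E
```

```text
clock: 15.7
position: [466.8, 220.2, 225.7]
ee_rot: [-0.521, 0.843, -0.069, -0.112]
contact_force: [-0.2, -1.1, -2.0]
gripper_width: 18.6
grasp_force: 60.6
t 15.7 lip [484.9 256.8  80.2] lip_tin [261.5 147.9  77.2] yaw/pitch/roll [63.3 50.   0.2] F [-0.2 -1.1 -2. ] w 18.6 gf 60.6
```

View pics/tip.png

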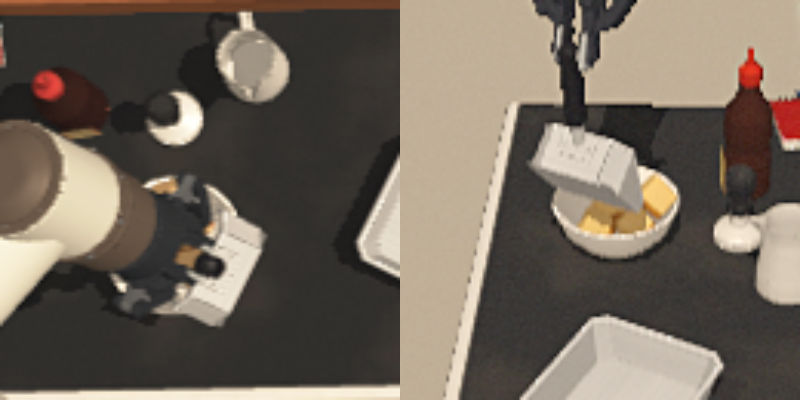

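The right half shows croutons in the bowl at (600,220), (632,222) and (658,195). I'll raise the scoop straight up, back away, then check the bowl.

```bash
python3 -m jog '[[[0,0,0.1],[0,0,0],1],[[-0.03,-0.06,0.3],[0,0,0],1],[[-0.08,-0.15,0.6],[0,0,0],1],[[-0.15,-0.4,0.6],[0.08,-0.04,0],1],[[-0.2,-0.7,0.5],[0.16,-0.08,0],1],[[-0.25,-1,0.4],[0.24,-0.12,0],1],[[-0.25,-1,0.3],[0.32,-0.16,0],1],[[-0.25,-1,0.3],[0.4,-0.2,0],1],[[-0.25,-1,0.3],[0.4,-0.2,0],1]]'
python3 -m jog '[[[0.03,-0.3,0],[0,0,0],1],[[0.06,-0.7,0],[0,0,-0.05],1],[[0.08,-1,0],[0,0,-0.1],1],[[0.08,-1,0],[0,0,-0.1],1]]'
python3 - <<'E'
from g import *
scoop();t=get_image('top');s=get_image('side')
f=np.hstack([cv2.resize(t["frame"][190:280,140:230],(400,400)),cv2.resize(s["frame"][120:210,210:300],(400,400))])
cv2.imwrite("pics/bowl.png",f[:,:,::-1])
W=cloud(t);m=np.zeros(W.shape[:2],bool);m[213:266,158:215]=1;h=cv2.cvtColor(t["frame"],cv2.COLOR_RGB2HSV)
q=W[m&(h[...,1]<70)&(abs(W[...,2]-58)<7)];print(cv2.minEnclosingCircle(q[:,:2].astype(np.float32)))
n,l,st,ce=cv2.connectedComponentsWithStats((m&(h[...,1]>90)).astype(np.uint8))
for i in range(1,n):
    if st[i,4]>15:print(st[i,4],np.nanmean(W[l==i],0).round(),np.nanmin(W[l==i],0).round(),np.nanmax(W[l==i],0).round())
delta(*tcp_for(S0[0]+[0,0,80],S0[1]))
E
```

```text
clock: 16.7
position: [440.9, 120.9, 257.4]
ee_rot: [-0.501, 0.807, 0.162, 0.266]
contact_force: [-0.7, -1.3, -2.9]
gripper_width: 19.2
grasp_force: 60.9
clock: 17.1
position: [449.0, 18.5, 256.2]
ee_rot: [-0.412, 0.857, 0.132, 0.278]
contact_force: [0.4, 0.9, -2.5]
gripper_width: 18.8
grasp_force: 60.8
t 17.1 lip [535.9 126.8 196.4] lip_tin [168.4  43.7 193.4] yaw/pitch/roll [51.2 -1.1  0.1] F [ 0.4  0.9 -2.5] w 18.8 gf 60.8
((503.3787841796875, 289.2478942871094), 71.55287170410156)
618 [512. 286.  51.] [461. 249.   0.] [572. 336.  94.]
shift [0.003, -3.976, -0.998] turn [-0.008, 0.006, -0.169]
```

View pics/bowl.png

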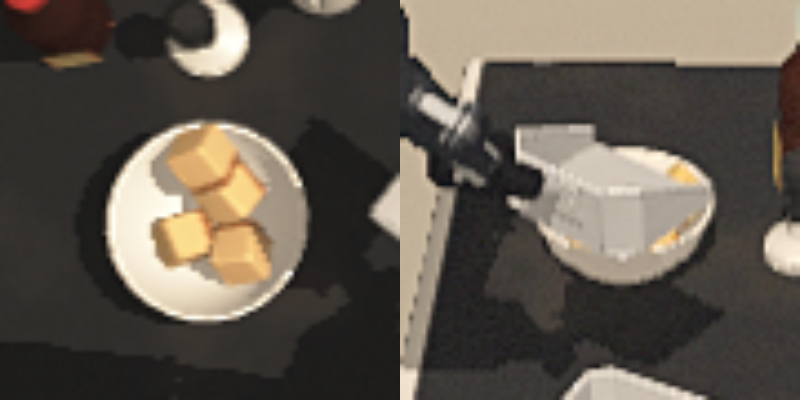

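The left half shows all four croutons in the bowl, at (205,155), (232,193), (183,238) and (240,252). The one at (205,155) leans near the far rim, so I'll measure it.

Run:
```python
from g import *
t=get_image('top');W=cloud(t);h=cv2.cvtColor(t["frame"],cv2.COLOR_RGB2HSV)
for n,(a,b,c,d) in dict(far=(168,120,238,185),b=(210,175,262,215),c=(153,212,205,262),e=(217,222,270,285)).items():
    k=4.444;m=np.zeros(W.shape[:2],bool);m[int(190+b/k):int(190+d/k),int(140+a/k):int(140+c/k)]=1
    q=W[m&(h[...,1]>75)&(h[...,0]<30)&(W[...,2]>30)];cen=(np.nanpercentile(q,3,0)+np.nanpercentile(q,97,0))/2
    print(n,len(q),q.mean(0).round(),cen.round(),"z5-95",np.percentile(q[:,2],[5,50,95]).round(),"dist",np.hypot(*(cen[:2]-[502.8,289.8])).round())
delta(*tcp_for(S0[0]+[0,0,80],S0[1]))
```

```text
far 165 [549. 291.  74.] [550. 293.  69.] z5-95 [57. 75. 87.] dist 48.0
b 94 [524. 274.  50.] [525. 275.  55.] z5-95 [35. 46. 74.] dist 26.0
c 96 [495. 311.  43.] [495. 313.  43.] z5-95 [34. 43. 52.] dist 24.0
e 161 [483. 269.  47.] [483. 270.  46.] z5-95 [35. 47. 57.] dist 28.0
shift [0.001, -3.982, -0.997] turn [-0.008, 0.006, -0.169]
```

That crouton's centre is about 48 mm out and about 57 mm up, inside the limits (58 and 75 mm) and at rest, so I'll leave it. Returning the scoop.

```bash
for i in 1 2 3; do :; done
python3 -m jog '[[[0,-0.3,0],[0,0,0],1],[[0,-0.65,0],[0,0,-0.03],1],[[0,-1,0],[0,0,-0.06],1]]'
python3 -m jog '[[[0,-0.35,0],[0,0,0],1],[[0,-0.7,0],[0,0,-0.03],1],[[0,-1,0],[0,0,-0.06],1]]'
python3 -m jog '[[[0,-0.35,0],[0,0,0],1],[[0,-0.7,0],[0,0,-0.02],1],[[0,-1,0],[0,0,-0.05],1]]'
python3 -m jog '[[[0,-0.35,0],[0,0,0],1],[[0,-0.7,-0.1],[0,0,0],1],[[0,-0.9,-0.4],[0,0,0],1],[[0,-0.98,-0.7],[0,0,0],1],[[0,-0.98,-0.95],[0,0,0],1],[[0,-0.98,-0.95],[0,0,0],1]]' | head -2
python3 -c "
from g import *
scoop();delta(*tcp_for(S0[0]+[0,0,20],S0[1]));delta(*tcp_for(S0[0]+[3,2,0],S0[1]))"
```

```text
clock: 17.55
position: [450.4, -78.9, 255.8]
ee_rot: [-0.359, 0.881, 0.116, 0.286]
contact_force: [1.1, -0.4, -2.7]
gripper_width: 18.6
grasp_force: 60.8
clock: 17.85
position: [450.7, -180.0, 255.5]
ee_rot: [-0.302, 0.902, 0.098, 0.293]
contact_force: [-0.1, 0.1, -2.2]
gripper_width: 18.4
grasp_force: 60.8
clock: 18.15
position: [451.0, -280.3, 255.2]
ee_rot: [-0.255, 0.916, 0.082, 0.297]
contact_force: [0.2, -0.2, -1.7]
gripper_width: 18.7
grasp_force: 60.8
clock: 18.75
position: [449.4, -374.6, 155.9]
t 18.75 lip [ 567.8 -302.2   96.1] lip_tin [-200.1 -178.1   93.1] yaw/pitch/roll [31.1 -1.   0.8] F [ 0.3  0.4 -2.6] w 18.5 gf 60.8
shift [0.005, -0.022, -0.596] turn [-0.01, 0.004, 0.001]
shift [0.035, -0.002, -0.796] turn [-0.01, 0.004, 0.001]
```

```bash
python3 -m jog '[[[0,-0.02,-0.2],[-0.01,0.004,0],1],[[0.01,-0.02,-0.45],[-0.01,0.004,0],1],[[0.01,-0.02,-0.62],[-0.01,0.004,0],1],[[0.01,-0.02,-0.7],[-0.01,0.004,0],1],[[0.01,-0.02,-0.74],[-0.01,0.004,0],1],[[0.01,-0.02,-0.76],[-0.01,0.004,0],1],[[0.01,-0.02,-0.77],[-0.01,0.004,0],1],[[0.01,-0.02,-0.77],[-0.01,0.004,0],1]]'
python3 -m jog '[[[0,0,-0.01],[0,0,0],1],[[0,0,-0.015],[0,0,0],1],[[0,0,-0.015],[0,0,0],1]]'
python3 -c "
from g import *
scoop()"
```

```text
clock: 19.55
position: [451.4, -379.2, 84.1]
ee_rot: [-0.258, 0.918, 0.073, 0.291]
contact_force: [0.6, -0.2, -2.5]
gripper_width: 18.6
grasp_force: 60.8
clock: 19.85
position: [451.1, -378.8, 81.9]
ee_rot: [-0.258, 0.918, 0.074, 0.291]
contact_force: [0.3, 0.2, -1.6]
gripper_width: 18.7
grasp_force: 60.8
t 19.85 lip [ 569.4 -308.3   19.8] lip_tin [-204.8 -182.4   16.8] yaw/pitch/roll [31.  -0.1 -0.5] F [ 0.3  0.2 -1.6] w 18.7 gf 60.8
```

```bash
python3 -m jog '[[[0,0,-0.02],[0,0,0],1],[[0,0,-0.035],[0,0,0],1],[[0,0,-0.042],[0,0,0],1],[[0,0,-0.042],[0,0,0],1],[[0,0,-0.042],[0,0,0],1]]'
python3 -m jog '[[[0,0,-0.008],[0,0,0],1],[[0,0,-0.014],[0,0,0],1],[[0,0,-0.014],[0,0,0],1]]'
python3 -c "
from g import *
scoop()"
```

```text
clock: 20.35
position: [451.1, -378.8, 77.6]
ee_rot: [-0.258, 0.918, 0.074, 0.291]
contact_force: [-0.9, 0.5, -1.7]
gripper_width: 18.8
grasp_force: 60.8
clock: 20.65
position: [451.2, -379.1, 76.8]
ee_rot: [-0.258, 0.918, 0.074, 0.291]
contact_force: [-1.6, -0.0, 2.3]
gripper_width: 18.6
grasp_force: 61.3
t 20.65 lip [ 569.6 -308.6   14.7] lip_tin [-205.  -182.6   11.7] yaw/pitch/roll [31.  -0.1 -0.6] F [-1.6 -0.   2.3] w 18.6 gf 61.3
```

Contact with the board. I'll open and back out along the tool axis.

```bash
python3 -m jog '[[[0,0,0],[0,0,0],0.5],[[0,0,0],[0,0,0],0],[[0,0,0],[0,0,0],-0.5],[[0,0,0],[0,0,0],-1],[[0,0,0],[0,0,0],-1],[[0,0,0],[0,0,0],-1],[[0,0,0],[0,0,0],-1],[[0,0,0],[0,0,0],-1],[[0,0,0],[0,0,0],-1]]'
python3 -m jog '[[[-0.05,-0.03,0.08],[0,0,0],-1],[[-0.15,-0.09,0.25],[0,0,0],-1],[[-0.29,-0.18,0.5],[0,0,0],-1],[[-0.5,-0.3,0.82],[0,0,0],-1],[[-0.59,-0.36,0.99],[0,0,0],-1],[[-0.59,-0.36,0.99],[0,0,0],-1],[[-0.59,-0.36,0.99],[0,0,0],-1]]'
python3 - <<'E'
from g import *
s=get_image('side');t=get_image('top')
f=np.hstack([cv2.resize(t["frame"][185:285,140:240],(400,400)),cv2.resize(s["frame"][270:390,180:300],(400,400))])
cv2.imwrite("pics/end.png",f[:,:,::-1])
W=cloud(s);h=cv2.cvtColor(s["frame"],cv2.COLOR_RGB2HSV)
m=np.zeros(W.shape[:2],bool);m[290:370,190:310]=1
g=m&(h[...,1]<60)&(h[...,2]>80)&(W[...,2]>14)&(W[...,2]<75)
q=W[g];rr=cv2.minAreaRect(q[:,:2].astype(np.float32));print(rr,np.percentile(q[:,2],[2,50,99]))
E
```

```text
clock: 21.55
position: [451.1, -378.8, 76.2]
ee_rot: [-0.258, 0.918, 0.074, 0.291]
contact_force: [-0.1, -0.1, 0.0]
gripper_width: 85.4
grasp_force: 0.0
clock: 22.25
position: [391.9, -414.7, 175.5]
ee_rot: [-0.257, 0.918, 0.074, 0.291]
contact_force: [-0.2, -0.5, -1.0]
gripper_width: 85.2
grasp_force: 0.0
((522.1705322265625, -337.43939208984375), (108.613037109375, 108.3100814819336), 30.297834396362305) [15.14300378 19.52115644 65.81006385]
```

View pics/end.png

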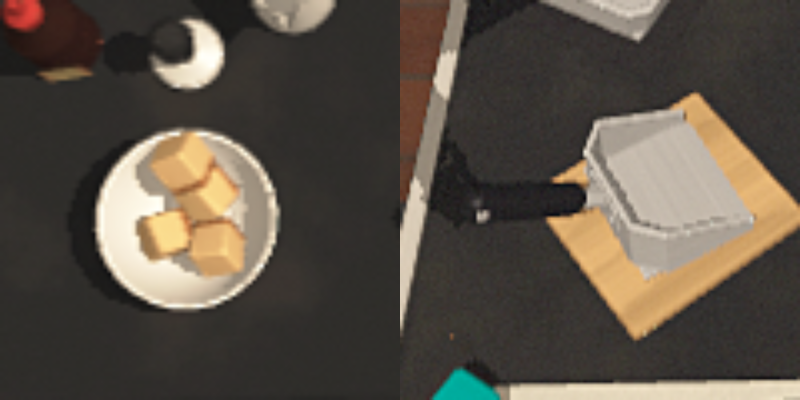

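All four croutons lie in the bowl, around (190,205). The scoop stands flat on its board at (670,190), and the gripper is free of the handle.

```bash
python3 -c "
from bench import *
print(job_done())"
```

```text
the job is handed in; nothing more can be done
None
```

I handed the job in at about 22 s of the 64 s limit: all four croutons are in the bowl, the tin is empty, and the scoop stands flat on its board; no verdict came back.

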